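# Zero the peak hand and hold the battery load test at the third notch

### The job

Load-test the back-up battery that stands in the bench tester: first turn the small reset knob on the ammeter anticlockwise until the peak hand is right back at its zero stop. Then turn the tester's spring-return load switch clockwise past its first and second notches to the third, without letting it run on towards the fourth, and finish while still holding it there in the gripper, against its spring, so that the meter can be read. Leave everything else on the bench where it is.

Things in the scene. Friction and masses are not known exactly. Their poses are not given: they have to be found in the camera images.
- tester: the battery load tester, a grey case 260 mm deep (x), 340 wide (y), level panel 115 mm above the table; fixed. Origin: centre of its underside; x from the robot's side to the rear, y to the left, z up. Left front: a 96 mm square ammeter, its top at 129 mm, with the reset knob. Right front: the load switch. Rear: the battery in its well and small posts (up to 136 mm).
- peak_angle (a joint): angle (rad) of the ammeter's peak hand and the reset knob fixed to it: 0 at the zero stop, growing clockwise from above, end stop 1.57; starts between 1.1 and 1.45. Friction (0.012 N m) keeps it where it is left. The live pointer, below it, pushes it up as the current rises, never back; at the third notch the live pointer reads 0.85 on this scale.
- reset_knob: the reset knob over the hands' pivot, on the ammeter's near side: a black disc 24 mm across, 6 high, with an upright wing 26 mm long (own x, along the peak hand), 9 thick (y), its top 29 mm above the ammeter's. Origin on the vertical turning axis at the ammeter's top (129 mm). At zero its x points 45 degrees left (anticlockwise) of the tester's x.
- reset_grip (a point): point on the reset knob's axis 22 mm above the ammeter's top, a good height to pinch the wing; axes as reset_knob.
- load_angle (a joint): angle (rad) of the load switch: 0 at rest (off), growing clockwise from above. Notches 25 degrees apart: first 0.436, second 0.873, third 1.309, fourth 1.745; stop at 1.80. A spring (0.10 N m at rest, 0.16 at the third notch) drives it back to 0 from anywhere when let go; each notch adds a click of about 0.05 N m.
- switch_handle: the load switch's black pistol handle: an upright bar 13 mm thick (y), from 30 mm behind to 18 mm ahead of the axis (x), 30 high, then a low 9 mm thick nose to 32 mm. Origin on the vertical turning axis at the bar's foot, 127 mm above the table. At rest x points 50 degrees left of the tester's x, at the third notch 25 right. On the panel: a dash marks rest, rows of 1 to 4 dots the notches.
- switch_grip (a point): point on the switch's axis 19 mm above the bar's foot (146 mm above the table), a good height to grip the bar; axes as switch_handle.
- spare_battery: a second sealed battery like the one in the tester, a grey block 151 x 65 x 94 mm standing on the table beside the tester; origin at the centre of its underside. A bystander.
- screwdriver: a screwdriver about 200 mm long lying in front of the tester; origin at the middle of its underside. A bystander.
- tape_roll: a roll of packing tape, 100 mm across and 48 mm high, lying flat beside the tester; origin at the centre of its underside. A bystander.
- water_bottle: a clear drinks bottle, 72 mm across, 230 mm tall, standing at the right front of the table; origin at the centre of its underside. A bystander.
- tape_gun: a hand-held packing-tape dispenser, about 220 mm long and 58 mm high, lying on its side at the right of the table; origin under its roll. A bystander.

How it is judged:
On the way, in this order (a step that is already met when the one before it is completed fails the run):
1. the peak hand is turned back to its zero stop (within 0.06 rad) while the load switch is still at rest (value of joint peak_angle below 0.06 rad and value of joint load_angle below 0.12 rad), for 0.3 s.
2. the load switch is turned to its third notch (value of joint load_angle between 1.179 and 1.439 rad), for 0.3 s.
At the end, for the whole second after the job is handed in: The load switch stands still at its third notch (between 1.179 and 1.439 rad) with the fingers on its handle holding it (contact force over 1 N), and the peak hand, zeroed before, shows this test's current (0.72 to 1.02 rad) (all of step 2 and value of joint peak_angle between 0.72 and 1.02 rad and velocity of joint load_angle between -0.1 and 0.1 rad/s and contact force between the fingers and switch_handle above 1 N); the arm keeps its last pose, push and grip.
It fails at once if the load switch is run on past the third notch towards the fourth (beyond 1.55 rad) (value of joint load_angle above 1.55 rad).
It fails at once if one of the other things on the bench is shifted by more than 30 mm (distance of any of spare_battery, screwdriver, tape_roll, water_bottle, tape_gun from where it was at the start of the episode above 0.03 m).
It also fails if it takes over 51 s, if anything falls off the work surface, if the arm or the gripper's body presses on something with over 40 N, if the wrist force passes 120 N, or if a joint passes its speed limit or range.

### The arm

A 6-joint arm with a two-finger parallel gripper is mounted at the origin on the work surface. World frame = base frame: x ahead of the robot, y to its left, z up, the work surface at z = 0. Lengths are in m, angles in rad, forces in N, time in s.
With the tool pointing down it reaches from about 0.425 to 0.95 m from the base axis. Payload 3.5 kg.
Tool frame: the origin (TCP) lies midway between the tips of the shut fingers; the grasp point (between the pads) lies 19 mm behind it; x points along the fingers, y is the direction in which the jaws open and shut, and the axes are right-handed (so a half turn about x gives the same grasp; the last joint's range is limited). The gripper opens to 85 mm and grips with 20 to 120 N. Pads are 22 mm wide; open, the fingers measure 114 mm over their backs; the gripper's body (76 mm by 85 mm) begins 54 mm behind the grasp point. The pads swing forward as they close: fully open they stand 13 mm farther back than shut.
Start: joints at [0.991, 0.286, 1.577, -0, 1.279, -0.15], TCP at [0.281, 0.614, 0.231] pointing down, gripper open.
Joint ranges: [-2.77, 2.77], [-0.9, 2.22], [0.21, 2.48], [-1.53, 4.67], [0.24, 2.81], [-2.84, 2.84]. Speed limits (rad/s): [2.79, 2.79, 3.14, 3.14, 3.14, 3.14].

### API

Orientations are given as a unit quaternion [x, y, z, w].
In Python, from plant import ctrl, vision gives the robot as it stands. The module is installed in compiled form; this text tells all that it offers.
- The arm moves only by the tool play_rows, never from a script. Its arguments are lists of equal length, an entry for each row: "claw": the closure in counts, from 0 (fully open) to 255 (shut); "travel": the shift along the tool's x, y, z in m, a list of three; "dr": the turn, a rotation vector about the tool's x, y, z in rad, a list of three. In form: {"claw": [claw, ...], "travel": [[tx, ty, tz], ...], "dr": [[wx, wy, wz], ...]}. A call has 1 to 20 rows; each row is the pose to reach, as a shift and turn from the pose measured when the call began, along the tool's axes at that moment; what a row does not reach only later rows make up. A row lasts 1/10 s, in which the tool goes at most 50 mm and 8.59 degrees, less where a joint would pass 70% of its speed; a pose out of reach is approached as far as the arm can. A call with a gripper value outside its range is refused whole. The fingers move at their own pace and stop on an object; "force" is the grip in N (left out, the last holds). Time passes only in rows, so rows that repeat a pose let the fingers close. It gives the time, the measured TCP pose, the force and the opening at its end, in the units of the state.
- ctrl.get_state(): the state, without advancing time (a new reading comes with each control period).
- vision.read_camera(name): name is "side" or "top" or "wrist"; returns a dict with "img" (480x640x3 uint8, red, green, blue), "range_z" (480x640 float32, m along the optical axis (not along the pixel's ray), 0 where there is no reading), "K" (3x3 intrinsics, pixels), "distortion" ([k1, k2, p1, p2, k3] as OpenCV has them; the pictures are not rectified), "world_to_cam" (4x4, takes a point from world to camera coordinates). Camera axes: x right, y up, looking along -z (the intrinsics and any distortion apply to the point x, -y, -z); pixel columns grow to the right and rows downward; lengths in m; the calibration is good to about 2 mm. A picture is of the moment at which its call begins.
- ctrl.sign_off(): hands the job in, once; it reports no verdict.
The state is a dict: "time": time; "qpos": joint angles; "dq": joint speeds; "joint_efforts": joint torques, N m; "eef_pos": TCP position; "tcp_rot": TCP orientation; "contact_force": force on the tool from outside, world axes, zero at the start; "wrist_torque": the same for the moment, N m; "opening": opening from 0.0 (shut) to 1.0 (fully open).
Only numpy, scipy, OpenCV 4.12 (cv2) and the standard library are available. Lean on these libraries where they do the work, as an engineer would, in place of code of your own. Each camera call takes 0.05 s, during which the arm holds its last target.

## Working session

There is one attempt and no reset: what is moved stays moved. The work goes in short steps, Python scripts to look and compute and a tool call to move; the robot and the scene stay as the last step left them, time stands still between calls to the robot, and variables do not carry over. Pictures are saved under pics/ and viewed, and the job is handed in when it is done.

Besides the shell and the picture viewer there is one more tool, called after "Emit:" by a JSON object that holds its "method" and its "body". play_rows: Moves the arm, as the interface text tells. Its arguments: {"type":"object","properties":{"claw":{"type":"array","items":{"type":"number"}},"travel":{"type":"array","items":{"type":"array","items":{"type":"number"}}},"dr":{"type":"array","items":{"type":"array","items":{"type":"number"}}},"force":{"type":"number"}},"required":["claw","travel","dr"]}

```bash
mkdir -p pics; cat > h.py <<'E'
import numpy as np, cv2
from plant import ctrl, vision
from scipy.spatial.transform import Rotation as R
def cam(n,save=None):
    d=vision.read_camera(n)
    if save: cv2.imwrite('pics/'+save,d['img'][:,:,::-1])
    return d
def ray(d,px):
    p=cv2.undistortPoints(np.array(px,float).reshape(-1,1,2),d['K'],np.array(d['distortion'],float)).reshape(-1,2)
    T=np.linalg.inv(d['world_to_cam'])
    v=np.c_[p[:,0],-p[:,1],-np.ones(len(p))]@T[:3,:3].T
    return T[:3,3],v
def plane(d,px,z):
    o,v=ray(d,px); return o+v*((z-o[2])/v[:,2])[:,None]
def depthpt(d,px):
    o,v=ray(d,px); r=np.array([d['range_z'][int(round(q[1])),int(round(q[0]))] for q in np.reshape(px,(-1,2))])
    return o+v*r[:,None]
def proj(d,P):
    W=d['world_to_cam']; q=np.atleast_2d(P)@W[:3,:3].T+W[:3,3]
    q=q*[1,-1,-1]
    return cv2.projectPoints(q,np.zeros(3),np.zeros(3),d['K'],np.array(d['distortion'],float))[0].reshape(-1,2)
E
python3 - <<'E'
from h import *
for n in ['side','top','wrist']:
    d=cam(n,n+'0.png'); print(n,np.linalg.inv(d['world_to_cam']).round(3).tolist(),d['K'][0,0],d['distortion'])
s=ctrl.get_state(); print(s)
E
```

```text
side [[0.769, 0.378, -0.515, -0.101], [-0.639, 0.469, -0.609, -0.785], [0.012, 0.798, 0.602, 0.813], [0.0, 0.0, 0.0, 1.0]] 436.76956376372726 [-0.01900012  0.          0.          0.          0.        ]
top [[0.015, 0.999, -0.046, 0.433], [-1.0, 0.014, -0.018, -0.092], [-0.017, 0.046, 0.999, 1.607], [0.0, 0.0, 0.0, 1.0]] 619.3505946901979 [-0.12425661  0.          0.          0.          0.        ]
wrist [[0.417, -0.878, -0.234, 0.221], [0.909, 0.402, 0.111, 0.64], [-0.003, -0.259, 0.966, 0.372], [0.0, 0.0, 0.0, 1.0]] 411.707916996474 [-0.08460801  0.          0.          0.          0.        ]
{'time': 0.15, 'qpos': array([ 9.90999734e-01,  2.87032115e-01,  1.57786240e+00, -4.33746395e-05,
        1.27859636e+00, -1.49986538e-01]), 'dq': array([-6.04234898e-04, -2.22749181e-03, -3.38844161e-03,  1.08586654e-05,
        5.14352719e-04,  1.30176605e-04]), 'joint_efforts': array([-2.10472072e-04, -4.06602108e+01, -2.93140072e+01, -2.04141415e-04,
        3.94733637e-03, -2.16681917e-05]), 'eef_pos': array([0.280957  , 0.61317637, 0.23020655]), 'tcp_rot': array([ 0.15015723,  0.69106736, -0.15142158,  0.69061582]), 'contact_force': array([ 0.18053581, -0.29398618, -1.107622  ]), 'wrist_torque': array([-0.02069347, -0.016024  , -0.03984994]), 'opening': 1.0009753633033327}
```

View pics/side0.png

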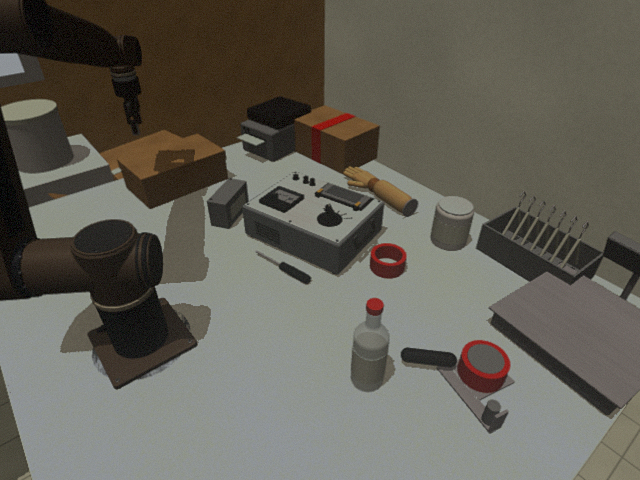

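View pics/top0.png

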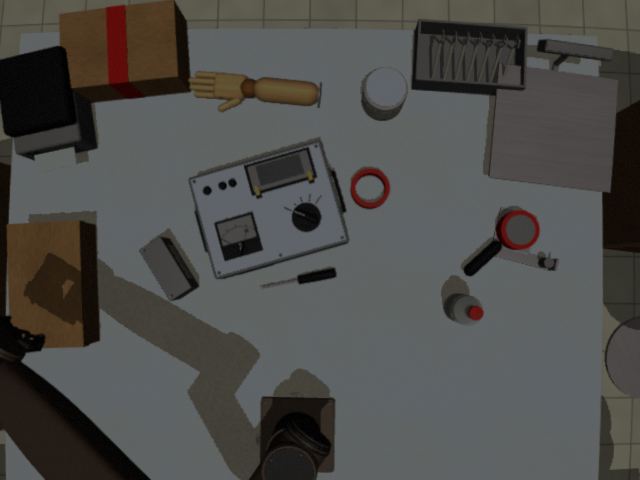

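View pics/wrist0.png

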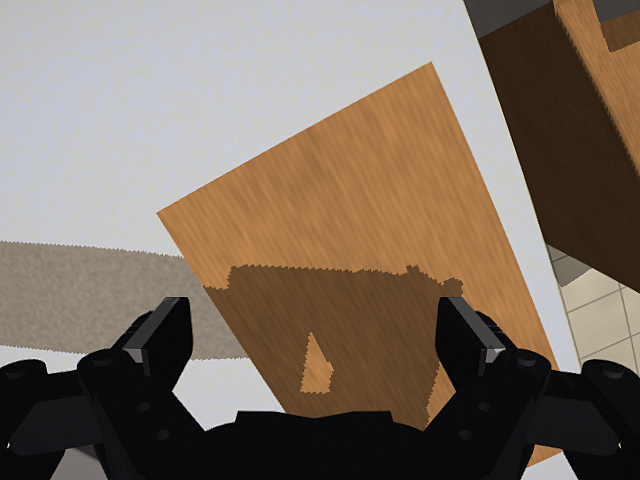

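Side and top both show the tester (top: case corners about (190,180), (322,140), (348,240), (217,277); ammeter at (238,235); switch at (306,216)). The gripper starts above a carton at the left. I'll enlarge the tester and measure.

```bash
python3 - <<'E'
from h import *
d=cam('top'); im=d['img'][130:290,180:360,::-1]
cv2.imwrite('pics/topz.png',np.clip(cv2.resize(im,None,fx=4.4,fy=3.7*1.0,interpolation=cv2.INTER_CUBIC)*1.5,0,255).astype(np.uint8))
g=d['img'].astype(int)
m=((g.min(2)>85)).astype(np.uint8); m[:130]=0
# panel height from range
print(depthpt(d,[(270,250),(320,230),(210,215),(306,216),(235,250)]).round(4))
print(plane(d,[(190,180),(322,140),(348,240),(217,277)],.115).round(4))
print(plane(d,[(306,216)],.127),plane(d,[(240,246)],.129))
d=cam('side'); im=d['img'][160:270,235:395,::-1]
cv2.imwrite('pics/sidez.png',np.clip(cv2.resize(im,None,fx=5,fy=5,interpolation=cv2.INTER_CUBIC)*1.3,0,255).astype(np.uint8))
E
```

```text
[[ 0.4719  0.0644  0.1177]
 [ 0.5221 -0.0554  0.1142]
 [ 0.5552  0.2137  0.1119]
 [ 0.5523 -0.0229  0.154 ]
 [ 0.4704  0.148   0.126 ]]
[[ 0.6403  0.265   0.115 ]
 [ 0.7419 -0.0568  0.115 ]
 [ 0.4989 -0.1233  0.115 ]
 [ 0.4046  0.1924  0.115 ]]
[[ 0.55448588 -0.02158881  0.127     ]] [[0.48008499 0.13562385 0.129     ]]
```

View pics/topz.png

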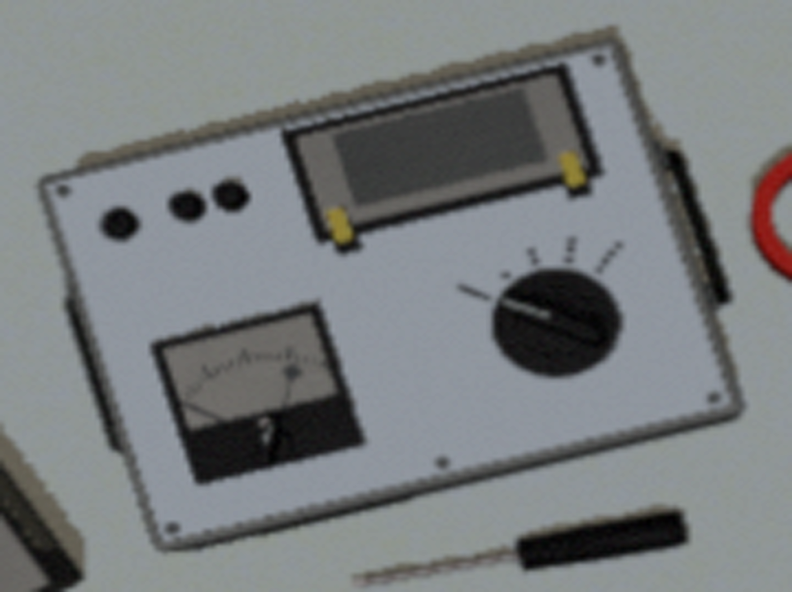

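View pics/sidez.png

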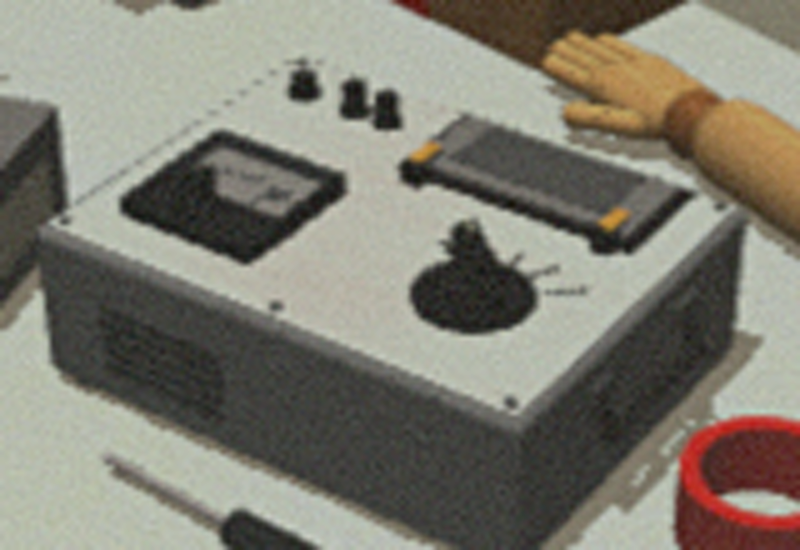

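```bash
cat >> h.py <<'E'
def move(tp,jaw):  # target TCP pos, world jaw(tool y) yaw deg, tool down -> travel, total rotvec
    s=ctrl.get_state(); M=R.from_quat(s['tcp_rot'])
    y=np.array([np.cos(np.radians(jaw)),np.sin(np.radians(jaw)),0]); x=np.array([0,0,-1.])
    D=R.from_matrix(np.c_[x,y,np.cross(x,y)])
    return M.inv().apply(np.array(tp)-s['eef_pos']).round(4), (M.inv()*D).as_rotvec().round(4)
def st():
    s=ctrl.get_state(); M=R.from_quat(s['tcp_rot']).as_matrix()
    print('t',round(s['time'],2),'pos',s['eef_pos'].round(4),'jaw',np.degrees(np.arctan2(M[1,1],M[0,1])).round(1),'xax',M[:,0].round(3),'q',s['qpos'].round(2),'F',s['contact_force'].round(1),'T',s['wrist_torque'].round(2),'open',round(s['opening'],3))
E
python3 - <<'E'
from h import *
st()
for j in (60,80,-100,-120): print(j,move([.45,.13,.33],j))
E
```

```text
t 0.25 pos [0.2811 0.6133 0.2306] jaw 65.4 xax [-0.001 -0.001 -1.   ] q [ 0.99  0.29  1.58 -0.    1.28 -0.15] F [0.4 0.5 0.3] T [ 0.01 -0.05 -0.02] open 1.001
60 (array([-0.099 , -0.3691,  0.355 ]), array([ 0.0938, -0.0001,  0.0011]))
80 (array([-0.099 , -0.3691,  0.355 ]), array([-0.2553, -0.0003,  0.0011]))
-100 (array([-0.099 , -0.3691,  0.355 ]), array([2.8863e+00, 1.6000e-03, 4.0000e-04]))
-120 (array([-0.099 , -0.3691,  0.355 ]), array([-3.0478e+00, -1.7000e-03, -2.0000e-04]))
```

Emit:
{"method": "play_rows", "body": {"claw": [0,0,0,0,0,0,0,0,0,0,0,0,0,0,0,0], "travel": [[-0.02,-0.02,0.02],[-0.04,-0.05,0.05],[-0.06,-0.085,0.08],[-0.08,-0.12,0.11],[-0.1,-0.155,0.145],[-0.1,-0.19,0.18],[-0.1,-0.225,0.215],[-0.1,-0.26,0.25],[-0.1,-0.295,0.28],[-0.1,-0.325,0.31],[-0.1,-0.35,0.335],[-0.1,-0.37,0.355],[-0.1,-0.37,0.355],[-0.1,-0.37,0.355],[-0.1,-0.37,0.355],[-0.1,-0.37,0.355]], "dr": [[0,0,0],[0,0,0],[-0.03,0,0],[-0.06,0,0],[-0.09,0,0],[-0.12,0,0],[-0.15,0,0],[-0.18,0,0],[-0.21,0,0],[-0.23,0,0],[-0.25,0,0],[-0.255,0,0],[-0.255,0,0],[-0.255,0,0],[-0.255,0,0],[-0.255,0,0]]}}

```text
time: 1.85
eef_pos: [0.4493, 0.1302, 0.331]
tcp_rot: [0.061, 0.705, -0.061, 0.704]
contact_force: [-0.4, 0.3, 0.2]
opening: 1.001
```

```bash
python3 - <<'E'
from h import *
st(); cam('wrist','w1.png')
E
```

```text
t 1.85 pos [0.4493 0.1302 0.331 ] jaw 80.1 xax [-0.001 -0.001 -1.   ] q [ 0.06 -0.25  1.94 -0.    1.45 -1.33] F [-0.4  0.3  0.2] T [-0.01 -0.01 -0.04] open 1.001
```

View pics/w1.png

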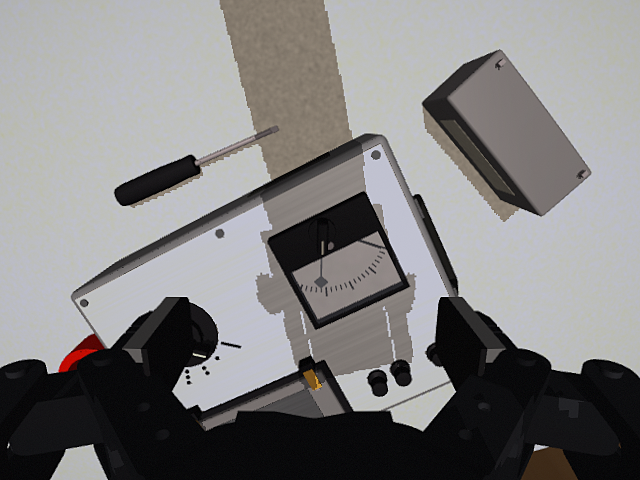

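The wrist view shows the reset wing at about (323,238), the peak hand running down to (320,283), and the switch disc at (195,335), partly behind the left finger. Next I'll take a second viewpoint farther back and to the right, so both knobs are clear of the fingers.

```bash
python3 - <<'E'
from h import *
print(move([.43,.02,.30],80))
d=cam('wrist'); np.savez('w1.npz',**{k:np.array(v) for k,v in d.items()})
im=d['img'][180:340,230:430,::-1]; cv2.imwrite('pics/w1z.png',np.clip(cv2.resize(im,None,fx=4,fy=3.75)*2.0,0,255).astype(np.uint8))
E
```

```text
(array([ 3.110e-02, -1.118e-01, -1.000e-04]), array([ 0.0015, -0.0004,  0.0009]))
```

View pics/w1z.png

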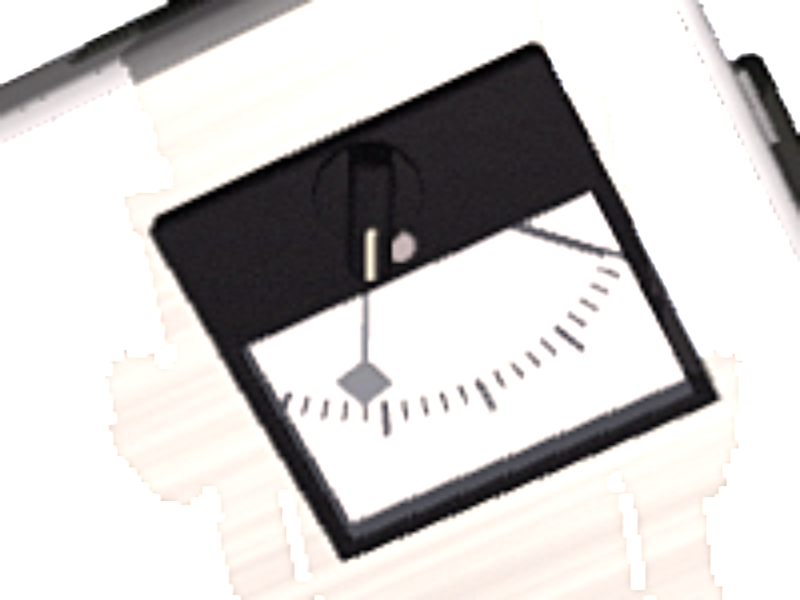

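The zoom shows the knob's disc centred at full-image pixel (322,231), the wing's top ending at (322,256), and the peak hand in line with the wing. Moving to the second viewpoint.

Emit:
{"method": "play_rows", "body": {"claw": [0,0,0,0,0], "travel": [[0.01,-0.035,0],[0.02,-0.08,0],[0.03,-0.11,0],[0.03,-0.11,0],[0.03,-0.11,0]], "dr": [[0,0,0],[0,0,0],[0,0,0],[0,0,0],[0,0,0]]}}

```text
time: 2.45
eef_pos: [0.4303, 0.0219, 0.3012]
tcp_rot: [0.061, 0.705, -0.062, 0.704]
contact_force: [0.1, 0.3, 0.3]
opening: 1.0
```

```bash
python3 - <<'E'
from h import *
st(); d=cam('wrist','w2.png');np.savez('w2.npz',**{k:np.array(v) for k,v in d.items()})
im=d['img'][180:400,240:540,::-1]; cv2.imwrite('pics/w2z.png',np.clip(cv2.resize(im,None,fx=8/3,fy=8/3)*2.0,0,255).astype(np.uint8))
E
```

```text
t 2.45 pos [0.4303 0.0219 0.3012] jaw 80.0 xax [-0.001 -0.    -1.   ] q [-0.19 -0.33  2.06 -0.    1.42 -1.58] F [0.1 0.3 0.3] T [ 0.02  0.07 -0.  ] open 1.0
```

View pics/w2.png

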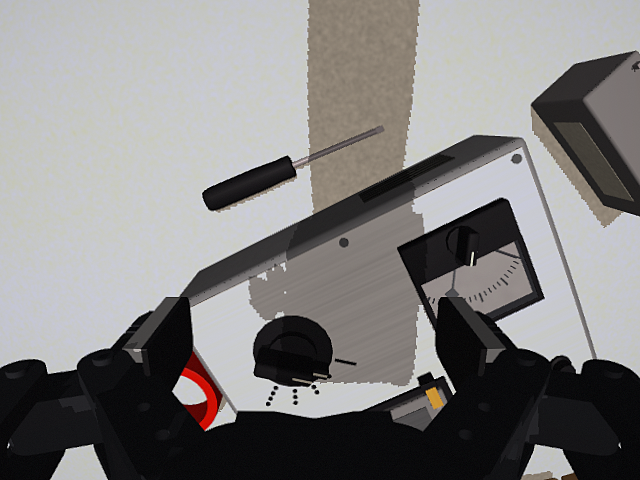

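View pics/w2z.png

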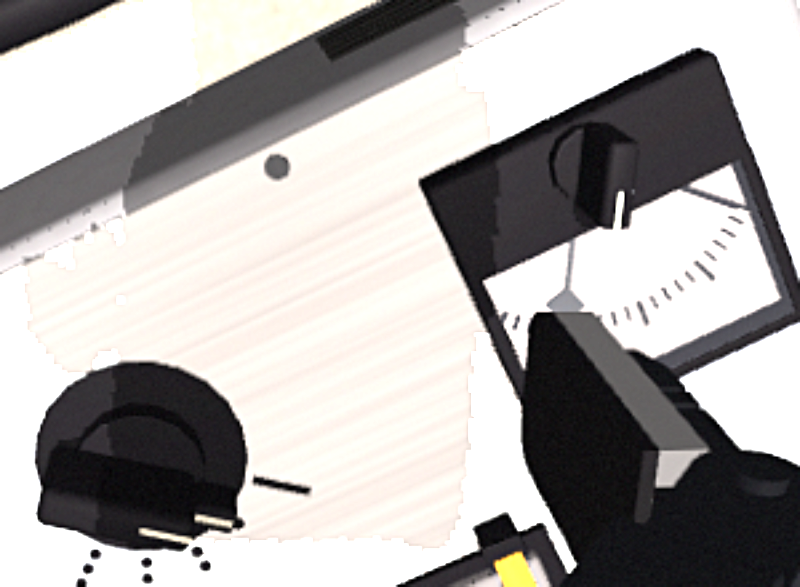

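```bash
cat >> h.py <<'E'
def load(f): return dict(np.load(f))
def tri(ds,pxs):
    A=np.zeros((3,3));b=np.zeros(3);L=[]
    for d,p in zip(ds,pxs):
        o,v=ray(d,[p]);v=v[0]/np.linalg.norm(v[0]);P=np.eye(3)-np.outer(v,v);A+=P;b+=P@o;L.append((o,P))
    x=np.linalg.solve(A,b);return x,max(np.linalg.norm(P@(x-o)) for o,P in L)
E
python3 - <<'E'
from h import *
a=load('w1.npz');b=load('w2.npz')
for n,p,q in [('line out',(323,255.2),(471.4,265.5)),('line in',(323,240.8),(472.5,252)),('c1',(268,241.9),(397.5,248.3)),('c2',(365,191.5),(504.4,198.8)),('c3',(409,285.9),(541,299)),('diamond',(321,282),(452,292.8))]:
    print(n,tri([a,b],[p,q]))
C=plane(a,[(268,241.9),(365,191.5),(409,285.9),(316.3,329.3)],.129);print(C.round(4))
e=C[1]-C[0];print(np.linalg.norm(e),np.degrees(np.arctan2(e[1],e[0]))-90); e=C[2]-C[1];print(np.linalg.norm(e),np.degrees(np.arctan2(e[1],e[0]))); e=C[2]-C[3]; print(np.linalg.norm(e),np.degrees(np.arctan2(e[1],e[0]))-90)
print('ctr',C.mean(0),'disc',plane(a,[(322.3,231.2)],.135), 'lines',plane(a,[(323,255.2),(323,240.8)],.158),plane(b,[(471.4,265.5),(472.5,252)],.158))
print('switch disc',plane(b,[(292.9,350)],.127))
E
```

```text
line out (array([0.4845072 , 0.13037724, 0.15681539]), np.float64(0.0006078995128070825))
line in (array([0.47349887, 0.13218772, 0.15638311]), np.float64(0.0001312598580061905))
c1 (array([0.47484633, 0.08297616, 0.11931967]), np.float64(0.0014457538700581932))
c2 (array([0.44645216, 0.17430894, 0.12022153]), np.float64(0.00036827430303752734))
c3 (array([0.53956637, 0.2018134 , 0.12204551]), np.float64(0.0006135948949617939))
diamond (array([0.51943983, 0.12333343, 0.12437994]), np.float64(0.00072623540894742))
[[0.4738 0.0842 0.129 ]
 [0.4446 0.1735 0.129 ]
 [0.5359 0.2007 0.129 ]
 [0.5639 0.1113 0.129 ]]
0.0940174275250331 18.118556998060683
0.09526519613673182 16.577249413955755
0.09374946599856887 17.380432421254284
ctr [0.50452589 0.14243075 0.129     ] disc [[0.47091064 0.13246572 0.135     ]] lines [[0.48475152 0.13026838 0.158     ]
 [0.47291443 0.13226364 0.158     ]] [[0.48338159 0.13005151 0.158     ]
 [0.47302689 0.13160647 0.158     ]]
switch disc [[ 0.5465701  -0.01801271  0.127     ]]
```

```bash
python3 - <<'E'
from h import *
print(move([.471,.1325,.22],-10))
E
```

```text
(array([0.0815, 0.1155, 0.0208]), array([1.5726e+00, 5.0000e-04, 2.0000e-04]))
```

Emit:
{"method": "play_rows", "body": {"claw": [0,80,150,150,150,150,150,150,150,150,150,150,150], "travel": [[0.01,0.015,0.003],[0.02,0.03,0.006],[0.03,0.045,0.009],[0.04,0.06,0.012],[0.05,0.075,0.015],[0.06,0.09,0.018],[0.07,0.105,0.02],[0.08,0.115,0.021],[0.081,0.1155,0.021],[0.081,0.1155,0.021],[0.081,0.1155,0.021],[0.081,0.1155,0.021],[0.081,0.1155,0.021]], "dr": [[0.13,0,0],[0.27,0,0],[0.41,0,0],[0.55,0,0],[0.69,0,0],[0.83,0,0],[0.97,0,0],[1.11,0,0],[1.25,0,0],[1.39,0,0],[1.5,0,0],[1.57,0,0],[1.57,0,0]]}}

```text
time: 3.8
eef_pos: [0.4714, 0.134, 0.2211]
tcp_rot: [0.541, 0.456, -0.54, 0.456]
contact_force: [0.3, -0.4, -1.1]
opening: 0.407
```

Emit:
{"method": "play_rows", "body": {"claw": [150,150,150,150,150,150,150,150,150,150,150,150,150], "travel": [[0,0,0],[0,0,0],[0,0,0],[0,0,0],[0,0,0],[0,0,0],[0,0,0],[0,0,0],[0,0,0],[0,0,0],[0,0,0],[0,0,0],[0,0,0]], "dr": [[0.13,0,0],[0.27,0,0],[0.41,0,0],[0.55,0,0],[0.69,0,0],[0.83,0,0],[0.97,0,0],[1.11,0,0],[1.25,0,0],[1.39,0,0],[1.5,0,0],[1.57,0,0],[1.57,0,0]]}}

```text
time: 5.1
eef_pos: [0.4715, 0.1349, 0.2215]
tcp_rot: [0.705, -0.058, -0.704, -0.059]
contact_force: [-0.0, -0.5, 0.5]
opening: 0.415
```

```bash
python3 - <<'E'
from h import *
st(); d=cam('wrist','w3.png');np.savez('w3.npz',**{k:np.array(v) for k,v in d.items()})
print(move([.471,.1325,.137],-100))
E
```

```text
t 5.1 pos [0.4715 0.1349 0.2215] jaw -99.5 xax [ 0.002  0.    -1.   ] q [ 0.07 -0.12  2.03  0.    1.23  1.81] F [-0.  -0.5  0.5] T [ 0.   -0.02  0.  ] open 0.415
(array([0.0844, 0.0023, 0.0002]), array([ 0.0099, -0.0015,  0.0004]))
```

View pics/w3.png

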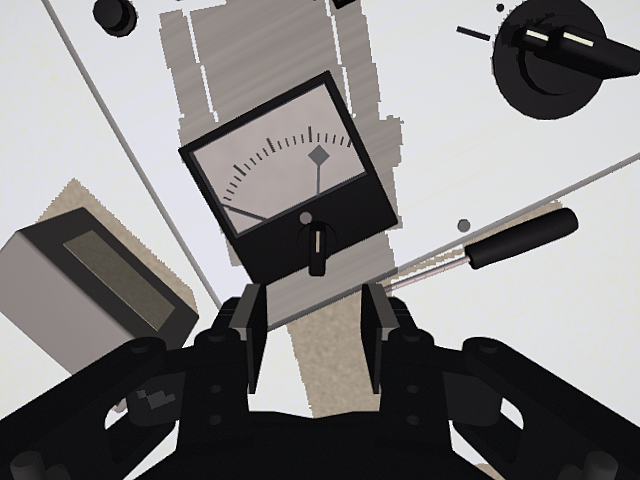

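The wing sits between the jaws at (317,250), and its white line is in view at (318,240). I'll check with the line's position in this view, then descend.

```bash
python3 - <<'E'
from h import *
a=load('w1.npz');b=load('w2.npz');d=load('w3.npz')
print(proj(d,[[.471,.1325,.158],[.4845,.1304,.157],[.471,.1325,.135]]))
g=d['img'][205:290,270:370,::-1]; cv2.imwrite('pics/w3z.png',np.clip(cv2.resize(g,None,fx=7,fy=7)*2.,0,255).astype(np.uint8))
E
```

```text
[[316.3913487  255.34841096]
 [316.12819779 229.56057781]
 [316.11124633 243.32858359]]
```

View pics/w3z.png

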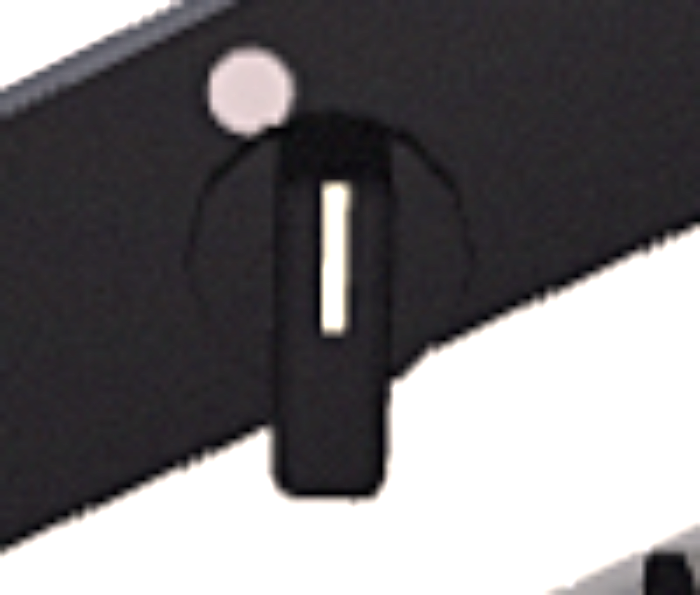

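Emit:
{"method": "play_rows", "body": {"claw": [150,150,150,150,150,150,150], "travel": [[0.02,0.001,0],[0.04,0.002,0],[0.06,0.003,0],[0.075,0.003,0],[0.082,0.003,0],[0.084,0.003,0],[0.084,0.003,0]], "dr": [[0.01,0,0],[0.01,0,0],[0.01,0,0],[0.01,0,0],[0.01,0,0],[0.01,0,0],[0.01,0,0]]}}

```text
time: 5.85
eef_pos: [0.4715, 0.132, 0.1378]
tcp_rot: [0.705, -0.061, -0.704, -0.061]
contact_force: [0.6, -0.5, -0.2]
opening: 0.41
```

```bash
python3 - <<'E'
from h import *
st(); d=cam('wrist','w4.png')
print(move([.4717,.1325,.137],-100))
E
```

```text
t 5.85 pos [0.4715 0.132  0.1378] jaw -99.9 xax [ 0.002  0.    -1.   ] q [ 0.07 -0.03  2.1   0.    1.06  1.81] F [ 0.6 -0.5 -0.2] T [-0.01  0.07 -0.  ] open 0.41
(array([ 0.0012, -0.0005,  0.0001]), array([ 0.0007, -0.0029,  0.0008]))
```

View pics/w4.png

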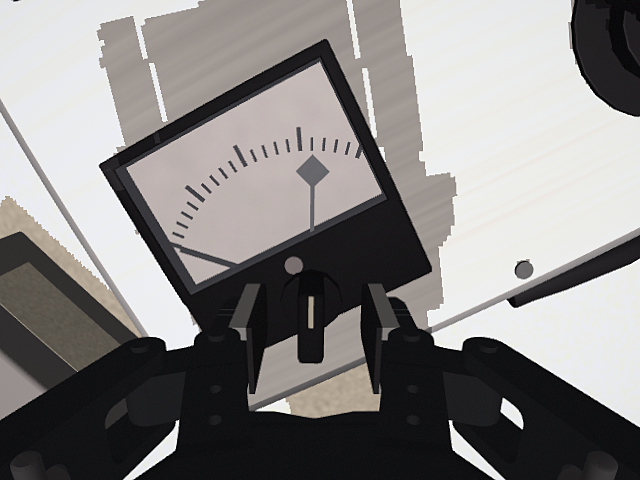

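The wing is centred between the pads (310,320). Now closing gently.

Emit:
{"method": "play_rows", "body": {"claw": [180,210,240,255,255,255,255], "travel": [[0,0,0],[0,0,0],[0,0,0],[0,0,0],[0,0,0],[0,0,0],[0,0,0]], "dr": [[0,0,0],[0,0,0],[0,0,0],[0,0,0],[0,0,0],[0,0,0],[0,0,0]], "force": 20}}

```text
time: 6.6
eef_pos: [0.4724, 0.1328, 0.1392]
tcp_rot: [0.706, -0.061, -0.703, -0.062]
contact_force: [0.6, 5.2, 3.9]
opening: 0.096
```

```bash
python3 - <<'E'
from h import *
st()
E
```

```text
t 6.6 pos [0.4724 0.1328 0.1392] jaw -100.0 xax [ 0.005  0.002 -1.   ] q [ 0.07 -0.03  2.1   0.    1.06  1.81] F [0.6 5.2 3.9] T [ 0.86 -0.04 -0.02] open 0.096
```

Emit:
{"method": "play_rows", "body": {"claw": [255,255,255,255,255,255,255,255,255,255,255,255,255], "travel": [[-0.001,0,0],[-0.001,0,0],[-0.001,0,0],[-0.001,0,0],[-0.001,0,0],[-0.001,0,0],[-0.001,0,0],[-0.001,0,0],[-0.001,0,0],[-0.001,0,0],[-0.001,0,0],[-0.001,0,0],[-0.001,0,0]], "dr": [[-0.08,0,0],[-0.18,0,0],[-0.28,0,0],[-0.38,0,0],[-0.48,0,0],[-0.58,0,0],[-0.68,0,0],[-0.78,0,0],[-0.88,0,0],[-0.98,0,0],[-1.08,0,0],[-1.15,0,0],[-1.15,0,0]]}}

```text
time: 7.9
eef_pos: [0.4721, 0.1336, 0.1392]
tcp_rot: [0.627, 0.332, -0.622, 0.331]
contact_force: [1.6, 5.7, -2.9]
opening: 0.099
```

```bash
python3 - <<'E'
from h import *
st(); d=cam('wrist','w5.png')
E
```

```text
t 7.9 pos [0.4721 0.1336 0.1392] jaw -34.0 xax [ 0.005  0.004 -1.   ] q [ 0.07 -0.03  2.1   0.    1.06  0.66] F [ 1.6  5.7 -2.9] T [ 0.95 -0.32 -0.01] open 0.099
```

View pics/w5.png

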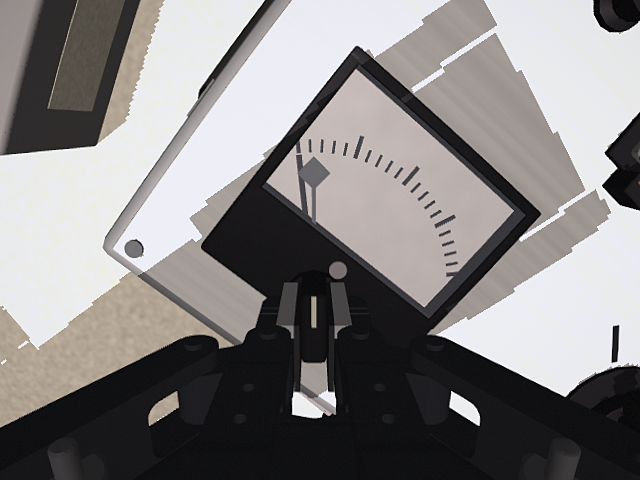

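The hand (diamond at (313,172)) has followed the gripper and is about 6° short of the zero line at (300,150). Turning the rest, with a little extra to press on the stop.

Emit:
{"method": "play_rows", "body": {"claw": [255,255,255,255,255,255], "travel": [[0,0,0],[0,0,0],[0,0,0],[0,0,0],[0,0,0],[0,0,0]], "dr": [[-0.04,0,0],[-0.08,0,0],[-0.11,0,0],[-0.13,0,0],[-0.15,0,0],[-0.15,0,0]]}}

```text
time: 8.55
eef_pos: [0.4721, 0.1337, 0.1393]
tcp_rot: [0.601, 0.377, -0.596, 0.376]
contact_force: [-0.7, 3.6, 2.5]
opening: 0.097
```

```bash
python3 - <<'E'
from h import *
st(); d=cam('wrist','w6.png')
E
```

```text
t 8.55 pos [0.4721 0.1337 0.1393] jaw -25.6 xax [ 0.005  0.005 -1.   ] q [ 0.07 -0.03  2.1   0.01  1.06  0.51] F [-0.7  3.6  2.5] T [ 0.49  0.05 -0.71] open 0.097
```

View pics/w6.png

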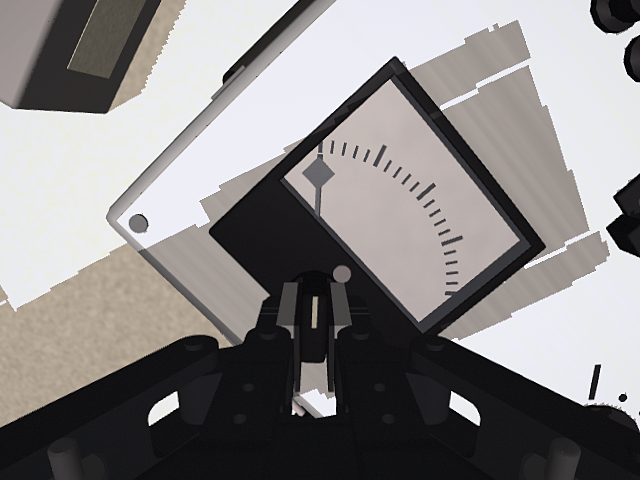

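The diamond at (318,172) now lies over the live pointer at zero, and the wrist torque of -0.7 N m confirms it's on the stop. Hold, release, lift.

Emit:
{"method": "play_rows", "body": {"claw": [255,255,255,220,190,160,150,150,150,150,150,150,150,150,150], "travel": [[0,0,0],[0,0,0],[0,0,0],[0,0,0],[0,0,0],[0,0,0],[0,0,0],[0,0,0],[-0.02,0,0],[-0.05,0,0],[-0.09,0,0],[-0.12,0,0],[-0.14,0,0],[-0.14,0,0],[-0.14,0,0]], "dr": [[0,0,0],[0,0,0],[0,0,0],[0,0,0],[0,0,0],[0,0,0],[0,0,0],[0,0,0],[0,0,0],[0,0,0],[0,0,0],[0,0,0],[0,0,0],[0,0,0],[0,0,0]]}}

```text
time: 10.1
eef_pos: [0.4712, 0.133, 0.2787]
tcp_rot: [0.601, 0.377, -0.596, 0.376]
contact_force: [0.6, 0.4, -0.9]
opening: 0.411
```

```bash
python3 - <<'E'
from h import *
st(); d=cam('wrist','w7.png');np.savez('w7.npz',**{k:np.array(v) for k,v in d.items()})
print(move([.54,.03,.28],-23))
E
```

```text
t 10.1 pos [0.4712 0.133  0.2787] jaw -25.6 xax [ 0.004  0.005 -1.   ] q [ 0.07 -0.17  1.97  0.    1.34  0.51] F [ 0.6  0.4 -0.9] T [ 0.02 -0.05 -0.01] open 0.411
(array([-0.0027,  0.107 ,  0.0629]), array([-0.0454, -0.0052, -0.    ]))
```

View pics/w7.png

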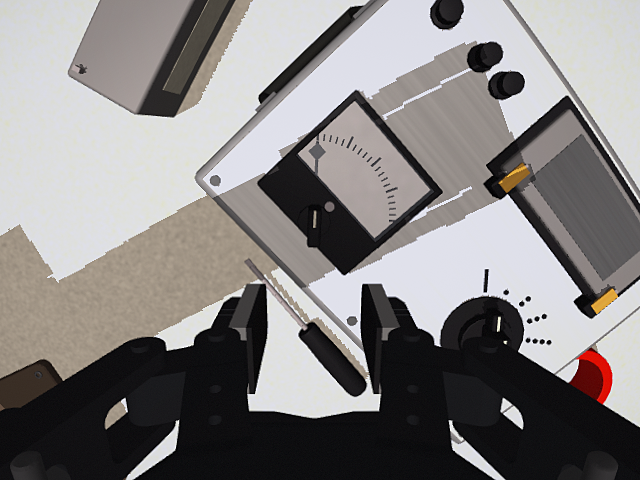

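The peak hand stayed at zero (317,152) after release. The switch is at (482,325), still at rest. Moving above it.

```bash
python3 - <<'E'
from h import *
print(move([.5465,-.018,.25],-23))
E
```

```text
(array([0.0271, 0.1336, 0.1035]), array([-0.0454, -0.0052, -0.    ]))
```

Emit:
{"method": "play_rows", "body": {"claw": [150,150,150,150,150,150,150], "travel": [[0,0.025,0.02],[0,0.06,0.05],[0.01,0.095,0.075],[0.02,0.12,0.095],[0.025,0.13,0.1],[0.025,0.133,0.103],[0.025,0.133,0.103]], "dr": [[0,0,0],[-0.02,0,0],[-0.045,-0.005,0],[-0.045,-0.005,0],[-0.045,-0.005,0],[-0.045,-0.005,0],[-0.045,-0.005,0]]}}

```text
time: 10.85
eef_pos: [0.5457, -0.0169, 0.251]
tcp_rot: [-0.589, -0.391, 0.59, -0.389]
contact_force: [-0.2, 0.5, 0.3]
opening: 0.411
```

```bash
python3 - <<'E'
from h import *
st(); d=cam('wrist','w8.png');np.savez('w8.npz',**{k:np.array(v) for k,v in d.items()})
a=load('w3.npz')
g=a['img'][0:130,440:640,::-1]; cv2.imwrite('pics/w3s.png',np.clip(cv2.resize(g,None,fx=4,fy=4)*2.,0,255).astype(np.uint8))
E
```

```text
t 10.85 pos [ 0.5457 -0.0169  0.251 ] jaw -23.0 xax [-0.002  0.001 -1.   ] q [-0.22 -0.01  1.87  0.    1.28  0.18] F [-0.2  0.5  0.3] T [ 0.06  0.02 -0.  ] open 0.411
```

View pics/w8.png

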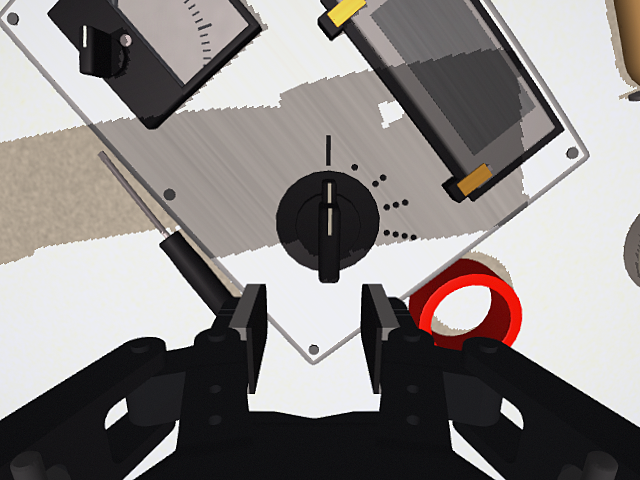

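View pics/w3s.png

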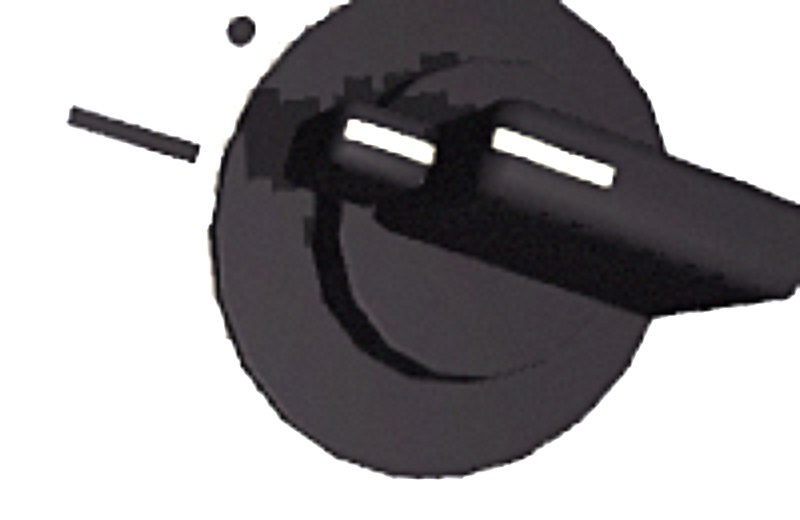

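w8 shows the switch directly ahead: disc centred at (327,222), the bar from (329,200) to (329,282), the dash at (328,150), and the bar in line with the tool. Triangulating the marks on the handle.

```bash
python3 - <<'E'
from h import *
a=load('w8.npz')
g=a['img'][160:290,265:395,::-1]; cv2.imwrite('pics/w8z.png',np.clip(cv2.resize(g,None,fx=4.6,fy=4.6)*2.,0,255).astype(np.uint8))
gr=a['img'].astype(int).min(2)[160:290,265:395]
m=(gr>120).astype(np.uint8)
n,l,s,c=cv2.connectedComponentsWithStats(m)
for i in range(1,n):
    if 5<s[i,4]<400: print((s[i]+[265,160,0,0,0]).tolist(),(c[i]+[265,160]).round(1))
E
```

```text
[328, 184, 3, 19, 57] [329. 193.]
[328, 209, 4, 26, 73] [329.3 221.7]
```

View pics/w8z.png

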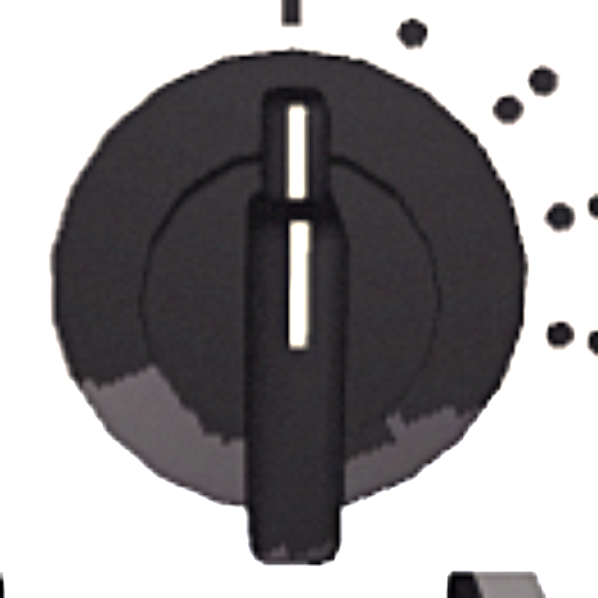

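```bash
python3 - <<'E'
from h import *
a=load('w3.npz');d=load('w8.npz')
o,r1=tri([a,d],[(564,33.6),(329.3,209)]);i,r2=tri([a,d],[(593.4,43.9),(329.3,235)])
print(o,i,r1,r2); 
u=o-i;print('dir',np.degrees(np.arctan2(u[1],u[0])))
for z in (.157,): 
  P=plane(d,[(329.3,209),(329.3,235)],z);Q=plane(a,[(564,33.6),(593.4,43.9)],z);print(P,Q)
print('inner disc',plane(d,[(328,225.7)],.127))
print('outer disc',plane(d,[(265+290/4.6,160+280/4.6)],.12))
print('bar back end',plane(d,[(265+297/4.6,160+562/4.6),(265+292/4.6,160+203/4.6)],.157))
E
```

```text
[ 0.56115105 -0.0042699   0.15700827] [ 0.5549002  -0.01867167  0.15796671] 0.0002782045641099126 5.827248302956188e-05
dir 66.53752982557816
[[ 0.5608931  -0.0043815   0.157     ]
 [ 0.55488776 -0.01889967  0.157     ]] [[ 0.56140431 -0.00415175  0.157     ]
 [ 0.5549385  -0.01936565  0.157     ]]
inner disc [[ 0.55446175 -0.02042984  0.127     ]]
outer disc [[ 0.55534285 -0.01896958  0.12      ]]
bar back end [[ 0.54361221 -0.04662771  0.157     ]
 [ 0.56155674 -0.00152705  0.157     ]]
```

```bash
python3 - <<'E'
from h import *
st(); print(move([.555,-.0195,.131],-22.9))
E
```

```text
t 10.9 pos [ 0.5458 -0.0164  0.2517] jaw -23.0 xax [-0.001  0.001 -1.   ] q [-0.22 -0.01  1.87  0.    1.28  0.18] F [-0.3 -0.3 -0.1] T [-0.04  0.05  0.01] open 0.409
(array([ 0.1207,  0.0098, -0.0007]), array([-0.0014, -0.0004,  0.001 ]))
```

Emit:
{"method": "play_rows", "body": {"claw": [150,150,150,150,150,150,150,150,150], "travel": [[0.01,0.005,0],[0.03,0.01,-0.001],[0.06,0.01,-0.001],[0.085,0.01,-0.001],[0.1,0.01,-0.001],[0.11,0.01,-0.001],[0.117,0.01,-0.001],[0.12,0.01,-0.001],[0.12,0.01,-0.001]], "dr": [[0,0,0],[0,0,0],[0,0,0],[0,0,0],[0,0,0],[0,0,0],[0,0,0],[0,0,0],[0,0,0]]}}

```text
time: 11.8
eef_pos: [0.5556, -0.0193, 0.1322]
tcp_rot: [0.59, 0.391, -0.589, 0.39]
contact_force: [0.0, -0.5, -0.1]
opening: 0.41
```

```bash
python3 - <<'E'
from h import *
st(); d=cam('wrist','w9.png')
E
```

```text
t 11.8 pos [ 0.5556 -0.0193  0.1322] jaw -23.0 xax [ 0.     0.001 -1.   ] q [-0.22  0.13  1.95  0.    1.06  0.18] F [ 0.  -0.5 -0.1] T [-0.04  0.02 -0.01] open 0.41
```

View pics/w9.png

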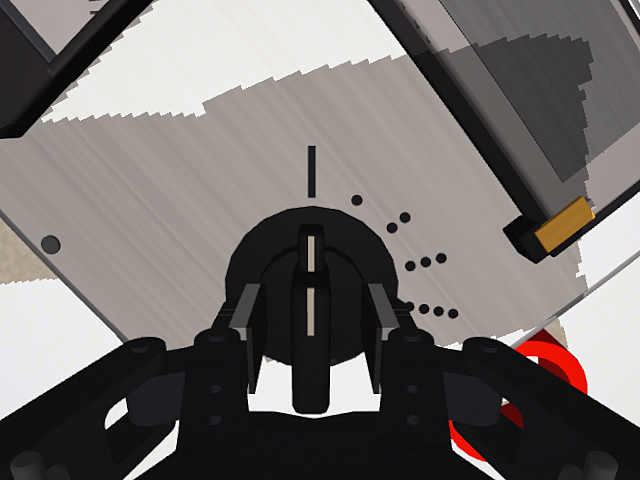

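The bar is centred between the pads (310,340) and in line with the dash. Closing with 60 N.

Emit:
{"method": "play_rows", "body": {"claw": [170,190,210,230,255,255,255,255], "travel": [[0,0,0],[0,0,0],[0,0,0],[0,0,0],[0,0,0],[0,0,0],[0,0,0],[0,0,0]], "dr": [[0,0,0],[0,0,0],[0,0,0],[0,0,0],[0,0,0],[0,0,0],[0,0,0],[0,0,0]], "force": 60}}

```text
time: 12.65
eef_pos: [0.5548, -0.0189, 0.1333]
tcp_rot: [-0.589, -0.391, 0.59, -0.389]
contact_force: [-6.1, 1.2, 5.8]
opening: 0.135
```

```bash
python3 - <<'E'
from h import *
st()
E
```

```text
t 12.65 pos [ 0.5548 -0.0189  0.1333] jaw -23.0 xax [-0.003  0.002 -1.   ] q [-0.22  0.13  1.95  0.    1.06  0.18] F [-6.1  1.2  5.8] T [ 0.25  0.83 -0.05] open 0.135
```

Emit:
{"method": "play_rows", "body": {"claw": [255,255,255,255,255,255,255,255,255,255,255,255], "travel": [[-0.001,0,0],[-0.001,0,0],[-0.001,0,0],[-0.001,0,0],[-0.001,0,0],[-0.001,0,0],[-0.001,0,0],[-0.001,0,0],[-0.001,0,0],[-0.001,0,0],[-0.001,0,0],[-0.001,0,0]], "dr": [[0.05,0,0],[0.15,0,0],[0.25,0,0],[0.35,0,0],[0.45,0,0],[0.55,0,0],[0.65,0,0],[0.75,0,0],[0.85,0,0],[0.95,0,0],[1.0,0,0],[1.0,0,0]]}}

```text
time: 13.85
eef_pos: [0.555, -0.0193, 0.1334]
tcp_rot: [-0.704, -0.06, 0.705, -0.06]
contact_force: [3.0, -2.1, -5.8]
opening: 0.138
```

```bash
python3 - <<'E'
from h import *
st(); d=cam('wrist','w10.png')
E
```

```text
t 13.85 pos [ 0.555  -0.0193  0.1334] jaw -80.2 xax [-0.001  0.    -1.   ] q [-0.22  0.13  1.95  0.    1.06  1.18] F [ 3.  -2.1 -5.8] T [-0.28 -0.67  0.24] open 0.138
```

View pics/w10.png

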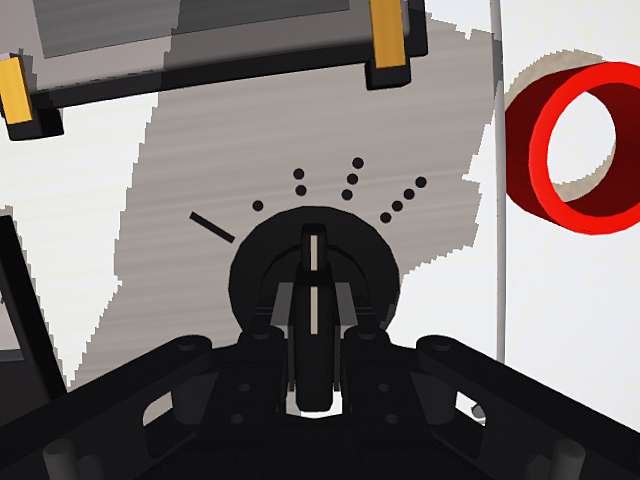

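No slip: the handle still lines up with the tool and points a little past the two dots (300,180). 0.31 rad remains to the third notch.

Emit:
{"method": "play_rows", "body": {"claw": [255,255,255,255,255,255,255,255], "travel": [[0,0,0],[0,0,0],[0,0,0],[0,0,0],[0,0,0],[0,0,0],[0,0,0],[0,0,0]], "dr": [[0.06,0,0],[0.13,0,0],[0.2,0,0],[0.26,0,0],[0.3,0,0],[0.31,0,0],[0.31,0,0],[0.31,0,0]]}}

```text
time: 14.7
eef_pos: [0.5551, -0.0195, 0.1333]
tcp_rot: [-0.705, 0.049, 0.706, 0.049]
contact_force: [1.7, -2.1, -2.9]
opening: 0.138
```

```bash
python3 - <<'E'
from h import *
st(); d=cam('wrist','w11.png'); d=cam('top'); im=d['img'][130:290,180:360,::-1]
cv2.imwrite('pics/top11.png',np.clip(cv2.resize(im,None,fx=4,fy=3.7)*1.5,0,255).astype(np.uint8))
cam('side','side11.png')
E
```

```text
t 14.7 pos [ 0.5551 -0.0195  0.1333] jaw -97.9 xax [-0.001  0.    -1.   ] q [-0.22  0.13  1.95 -0.    1.06  1.49] F [ 1.7 -2.1 -2.9] T [-0.34 -0.31  0.18] open 0.138
```

View pics/w11.png

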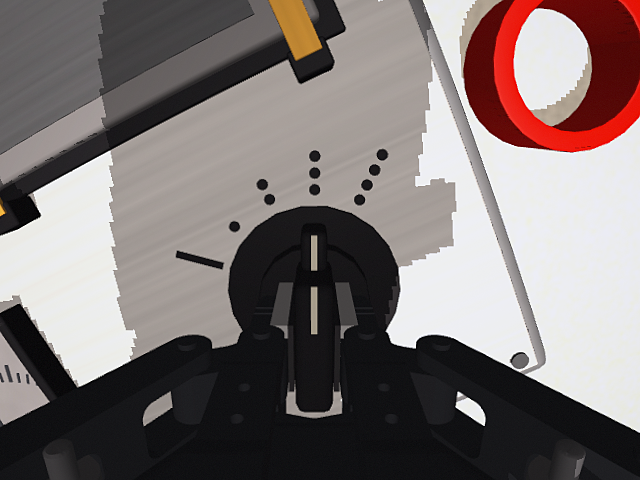

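View pics/top11.png

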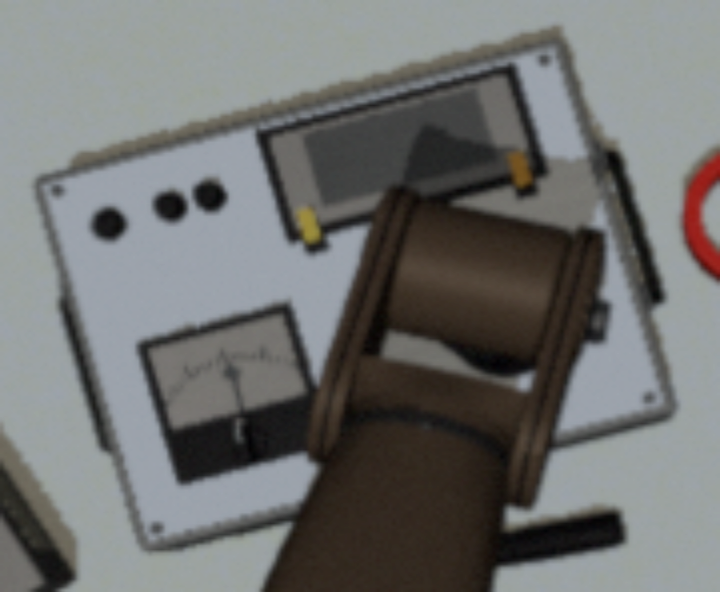

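View pics/side11.png

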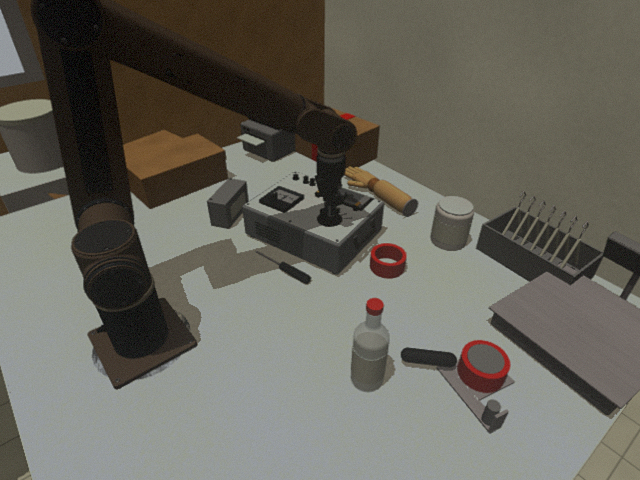

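The handle points straight at the three dots (314,172), and the peak hand has been pushed up to mid-scale (about 0.85). The bystanders look unmoved. A final stillness check, then hand in.

```bash
python3 - <<'E'
from h import *
st(); d=cam('top')
# peak hand angle from top view: diamond vs pivot
px=[(180+232/4,130+373/3.7)]
P=plane(d,px,.127)[0]; v=P[:2]-[.4712,.1325]; a=np.degrees(np.arctan2(v[1],v[0])); print('peak',np.radians(62.3-a))
M=R.from_quat(ctrl.get_state()['tcp_rot']).as_matrix(); print('load',np.radians(67.2-90-np.degrees(np.arctan2(M[1,1],M[0,1]))), 'dq',abs(ctrl.get_state()['dq']).max())
st(); print(ctrl.sign_off())
E
```

```text
t 14.85 pos [ 0.5551 -0.0195  0.1333] jaw -97.9 xax [-0.001  0.    -1.   ] q [-0.22  0.13  1.95 -0.    1.06  1.49] F [ 2.  -1.4 -3.7] T [-0.42 -0.34  0.15] open 0.14
peak 0.89038952486023
load 1.311266773848654 dq 0.004012963503871427
t 14.9 pos [ 0.5551 -0.0195  0.1333] jaw -97.9 xax [-0.001  0.    -1.   ] q [-0.22  0.13  1.95 -0.    1.06  1.49] F [ 1.5 -1.7 -3.1] T [-0.43 -0.39  0.2 ] open 0.144
the job is handed in; nothing more can be done
None
```

I turned the peak hand back to its zero stop with the reset knob. I then gripped the load switch, turned it to the third notch, and handed the job in at 14.9 s, still holding it.

- **Peak hand zeroed:** the wrist torque rose to -0.7 N m at the stop. The hand lay over the live pointer and stayed there after release, with the switch still at rest.
- **Switch:** the load angle worked out at about 1.31 rad. The handle points straight at the three dots, nothing was moving, and the 60 N grip showed no slip.
- **Peak hand after the test:** it read about 0.89 rad from the top camera's coarse pixels, against 0.85 nominal and inside the 0.72 to 1.02 window.
- **Other things on the bench:** they looked unmoved in the final pictures. I judged this by eye, not by measurement.
- **A disagreement:** triangulating the ammeter's corners put its top at 119–122 mm, not the stated 129. The knob and handle tops came out at about 157 mm as stated, so I set the grasp heights from those.

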